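# Unstack tested handhelds into their charging cradles

## Robot

A 7-joint arm with a two-finger parallel gripper is mounted at the origin on the work surface. World frame = base frame: x ahead of the robot, y to its left, z up, the work surface at z = 0. Lengths are in m, angles in rad, forces in N, time in s.
With the tool pointing down it reaches from about 0.4 to 0.85 m from the base axis. Payload 10.4 kg.
Tool frame: the origin (TCP) lies at the centre of the arm's flange, where the gripper is bolted on; the fingertips stand 173 mm ahead of it and the grasp point (between the pads) lies 155 mm ahead of it; z points along the fingers, y is the line along which they close (so a half turn about z gives the same grasp; the last joint's range is limited). The gripper opens to 85 mm and grips with 20 to 120 N. Pads are 22 mm wide; open, the fingers measure 114 mm over their backs; the gripper's body (76 mm by 85 mm) begins 54 mm behind the grasp point. The pads swing forward as they close: fully open they stand 13 mm farther back than shut.
Start: joints at [-1.19, 0.332, -0.065, 1.46, 0.022, 1.35, -0.088], TCP at [0.246, 0.575, 0.405] pointing down, gripper open.
Joint ranges: [-2.6, 2.6], [-0.5, 2.12], [-1.47, 1.34], [0.16, 2.42], [-1.27, 4.41], [0.06, 2.06], [-2.6, 2.6]. Speed limits (rad/s): [2.22, 2.22, 2.79, 2.79, 3.14, 3.14, 3.14].

## Interface

Orientations are given as a unit quaternion [x, y, z, w].
In Python, from workcell import manip, viewer, finder gives the robot as it stands.
- The arm moves only by the tool arm_command, never from a script. Its argument "plan" is a list of rows, each an object with "dp": the shift along the tool's x, y, z in mm, a list of three; "spin": the turn about the tool's z in rad. A call has 1 to 5 rows; each row shifts and turns the commanded pose from where the row before left it, along the tool's axes as they then stand; what a row does not reach is not made up. A row lasts 1/10 s, in which the tool goes at most 50 mm and 8.59 degrees, less where a joint would pass 70% of its speed; a pose out of reach is approached as far as the arm can. A call is refused whole if a number of a shift passes 50 or a number of a turn 0.15, either way. A call with a gripper value outside its range is refused whole. "grip" is the closure, from -1 (fully open) to 1 (shut), set as the call begins (left out, the last holds). The fingers move at their own pace and stop on an object; "newtons" is the grip in N (left out, the last holds). Time passes only in rows, so rows that do not move let the fingers close. It gives the time, the measured TCP pose, the force, the opening and the grip force at its end, in the units of the state.
- manip.get_obs(): the state, without advancing time (a new reading comes with each control period).
- viewer.camera(name): name is "side" or "top"; returns the picture (420x560x3 uint8, blue, green, red); there is no depth.
- viewer.camera_params(name): a dict with "vertical_fov" (degrees; the focal length in pixels is half the picture's height over the tangent of half this angle, whatever the lens; pixels are square), "cx", "cy" (the principal point, pixels), "R" (3x3) and "t" (3): a world point X has camera coordinates R X + t. Camera axes: x right, y down, z forward; pixel columns grow to the right and rows downward; lengths in m; the calibration is good to about 2 mm. A picture is of the moment at which its call begins. camera_params takes no time and is no camera call.
- manip.hand_in(): hands the job in; it is judged then, once.
Trained networks look in the newest picture that a camera, given by its name, has taken for a name from the list of things; names that differ only in an ending like _2 or _b are one class to them, and where a whole thing is asked for, a point or a joint stands for the part that bears it (a point fixed in the world has none). Each returns a list of dicts, best first, with "score" (0 to 1); they miss things now and then, are a little off and sometimes report something else, mostly with a low value. They report only what shows in the picture. A call takes as long as a camera call. They do not tell look-alikes from the thing itself.
- finder.find_in(camera, thing): "position" ([x, y, z] in m, in world coordinates, good to about 4 mm: the middle of the surface that is visible of it).
The state is a dict: "clock": time; "joint_pos": joint angles; "joint_velocities": joint speeds; "tau": joint torques, N m; "position": TCP position; "ee_rot": TCP orientation; "ft_force": force on the tool from outside, world axes, zero at the start; "torque": the same for the moment, N m; "grip_width": opening from 0.0 (shut) to 1.0 (fully open); "grasp_force": force on a finger pad.
Only numpy, scipy, OpenCV 4.12 (cv2) and the standard library are available. Lean on these libraries where they do the work, as an engineer would, in place of code of your own. Each camera call takes 0.05 s, during which the arm holds its last target. There are 200 camera calls.

## Task

The units back from test are piled in two stacks: take the stacks apart and set each unit, face up and flat on the cradle's floor, into the charging cradle of its own shape and size (long terminal, short terminal, battery pack, round beacon), along the cradle but either way round. Set every unit down gently, without dropping or throwing it, let go of it, and leave the bottle and the screwdriver where they are.

Things in the scene. Friction and masses are not known exactly. Their poses are not given: they have to be found in the camera images.
- long_terminal: Long black handheld terminal, 60 mm wide (x) by 170 mm long (y), screen on one half and a 3 x 5 keypad on the other, about 0.32 kg. Loose, plastic, 24 mm thick, lies face up. Origin: centre of its underside; z up, y along its length. Starts flat on the bench with either the battery pack or the beacon on it (varies).
- short_terminal: Short black handheld terminal, 68 mm wide (x) by 125 mm long (y), mostly screen with one row of four keys, about 0.28 kg. Loose, plastic, 24 mm thick, lies face up. Origin: centre of its underside; z up, y along its length. Starts flat on the bench with the other of those two on it.
- battery: Grey battery pack with a black patch, 40 mm wide (x) by 80 mm long (y), four small brass contacts at one end, about 0.14 kg. Loose, plastic, 24 mm thick, lies face up. Origin: centre of its underside; z up, y along its length. Starts on top of one of the terminals, its underside 24 mm above the bench, turned up to about 50 degrees from the length of the terminal.
- beacon: Round grey beacon, a disc 54 mm in diameter with a black circle on its face, about 0.11 kg. Loose, plastic, 24 mm thick, lies face up. Origin: centre of its underside; z up. Starts on top of the other terminal, its underside 24 mm above the bench.
- long_cradle: Open rectangular charging cradle, grey plastic with a white floor, for the long terminal. Floor 6 mm above the bench; pocket 76 x 186 mm (x by y), 8 mm room all round; rims (5 mm thick) only within 20 mm of the corners, the middles of the sides are open. Fixed to the bench, rim 11 mm above it. Origin: centre of its underside on the bench; z up, y along the length.
- short_cradle: Open rectangular charging cradle, grey plastic with a white floor, for the short terminal. Floor 6 mm above the bench; pocket 84 x 141 mm (x by y), 8 mm room all round; rims (5 mm thick) only within 20 mm of the corners, the middles of the sides are open. Fixed to the bench, rim 11 mm above it. Origin: centre of its underside on the bench; z up, y along the length.
- battery_cradle: Open rectangular charging cradle, grey plastic with a white floor, for the battery pack. Floor 6 mm above the bench; pocket 56 x 96 mm (x by y), 8 mm room all round; rims (5 mm thick) only within 20 mm of the corners, the middles of the sides are open. Fixed to the bench, rim 11 mm above it. Origin: centre of its underside on the bench; z up, y along the length.
- beacon_cradle: Round charging cradle, grey plastic with a white floor, for the beacon. Floor 6 mm above the bench; round pocket 70 mm in diameter, 8 mm larger all round than the beacon, with a closed rim 5 mm thick. Fixed to the bench, rim 11 mm above it. Origin: centre of its underside on the bench; z up.
- bottle: Bystander: white bottle, 52 mm in diameter, 130 mm tall, standing to the robot's left of the work. Origin: centre of its underside.
- screwdriver: Bystander: screwdriver lying on the bench to the robot's right of the work, roughly along y. Between it and the robot stands a fixed blue parts bin, 55 mm tall, 110 x 150 mm, centred at x 0.36, y -0.46 m. About 200 mm long, 26 mm thick. Origin: middle of its length, at bench height.
Not all that is in view belongs to the job. What is shaped like the long_terminal but purple is not meant. What is shaped like the battery but brown is not meant.

How it is judged:
At the end, for the whole second after the job is handed in: Each unit lies released and at rest on the floor of its own cradle: within 15 mm of its centre, underside 3 to 9 mm above the cradle's underside, face up and level within 0.08 rad, all but the round beacon within 0.35 rad of the cradle's length, either way round (horizontal distance between long_terminal and long_cradle below 0.015 m and z of long_terminal in the frame of long_cradle between 0.003 and 0.009 m and angle between each of long_terminal, short_terminal, battery, beacon's own z axis and vertical below 0.08 rad and linear speed of each of long_terminal, short_terminal, battery, beacon below 0.02 m/s and contact force between the fingers and long_terminal below 0.1 N and angle between the y axis of long_terminal and the y axis of long_cradle, either way round below 0.35 rad and horizontal distance between short_terminal and short_cradle below 0.015 m and z of short_terminal in the frame of short_cradle between 0.003 and 0.009 m and contact force between the fingers and short_terminal below 0.1 N and angle between the y axis of short_terminal and the y axis of short_cradle, either way round below 0.35 rad and horizontal distance between battery and battery_cradle below 0.015 m and z of battery in the frame of battery_cradle between 0.003 and 0.009 m and contact force between the fingers and battery below 0.1 N and angle between the y axis of battery and the y axis of battery_cradle, either way round below 0.35 rad and horizontal distance between beacon and beacon_cradle below 0.015 m and z of beacon in the frame of beacon_cradle between 0.003 and 0.009 m and contact force between the fingers and beacon below 0.1 N); the robot touches nothing.
It fails at once if a unit is dropped or thrown (moves faster than 0.6 m/s while no finger touches it) ((linear speed of long_terminal above 0.6 m/s and contact force between the fingers and long_terminal below 0.05 N) or (linear speed of short_terminal above 0.6 m/s and contact force between the fingers and short_terminal below 0.05 N) or (linear speed of battery above 0.6 m/s and contact force between the fingers and battery below 0.05 N) or (linear speed of beacon above 0.6 m/s and contact force between the fingers and beacon below 0.05 N)).
It fails at once if the bottle is moved more than 30 mm or knocked over (distance of bottle from where it was at the start of the episode above 0.03 m or angle between bottle's own z axis and vertical above 0.5 rad).
It fails at once if the screwdriver is moved more than 30 mm (distance of screwdriver from where it was at the start of the episode above 0.03 m).
It also fails if it takes over 112 s, if anything falls off the work surface, if the arm or the gripper's body presses on something with over 40 N, if the wrist force passes 120 N, or if a joint passes its speed limit or range.

## Working session

There is one attempt and no reset: what is moved stays moved. The work goes in short steps, Python scripts to look and compute and a tool call to move; the robot and the scene stay as the last step left them, time stands still between calls to the robot, and variables do not carry over. Pictures are saved under pics/ and viewed, at most 14 in all, crops included, and the job is handed in when it is done.

Besides the shell and the picture viewer there is one more tool, called after "Emit:" in YAML: its name, and indented under it one key for each argument. arm_command: Moves the arm, as the interface text tells. Its arguments: {"type":"object","properties":{"plan":{"type":"array","items":{"type":"object","properties":{"dp":{"type":"array","items":{"type":"number"}},"spin":{"type":"number"}}}},"grip":{"type":"number"},"newtons":{"type":"number"}},"required":["plan"]}

```bash
mkdir -p pics; ls
python3 - <<'E'
from workcell import manip, viewer, finder
import cv2, numpy as np
for c in ["top","side"]:
    cv2.imwrite(f"pics/{c}0.png", viewer.camera(c))
    p=viewer.camera_params(c); print(c,p)
for n in ["long_terminal","short_terminal","battery","beacon","long_cradle","short_cradle","battery_cradle","beacon_cradle","bottle","screwdriver"]:
    print(n,[(round(d["score"],2),np.round(d["position"],3).tolist()) for d in finder.find_in("top",n)][:4])
o=manip.get_obs(); print({k:np.round(v,3).tolist() for k,v in o.items()})
E
```

```text
pics
top {'vertical_fov': 52.122265214654306, 'cx': 280.87933395739327, 'cy': 200.81853320259214, 'R': array([[ 0.00704132, -0.99965439, -0.02532843],
       [-0.99900231, -0.00591517, -0.0442651 ],
       [ 0.04409998,  0.02561484, -0.99869869]]), 't': array([0.00430241, 0.47363757, 1.17336159])}
side {'vertical_fov': 46.606789372828096, 'cx': 280.2253641526391, 'cy': 208.38003839093113, 'R': array([[ 0.9972628 , -0.07118024, -0.02000701],
       [-0.05683136, -0.56483601, -0.82324387],
       [ 0.04729802,  0.82212751, -0.56733522]]), 't': array([-0.46987803,  0.06820289,  1.61686171])}
long_terminal [(0.96, [0.459, 0.196, 0.021]), (0.73, [0.447, -0.005, 0.002]), (0.69, [0.292, 0.25, 0.024])]
short_terminal [(0.85, [0.623, 0.2, 0.027])]
battery [(0.79, [0.442, 0.394, 0.019]), (0.72, [0.469, 0.235, 0.043])]
beacon [(0.9, [0.616, 0.236, 0.046])]
long_cradle [(0.73, [0.63, 0.006, 0.009])]
short_cradle [(0.87, [0.617, -0.229, 0.007]), (0.55, [0.615, 0.235, 0.046]), (0.21, [0.629, 0.007, 0.008])]
battery_cradle [(0.89, [0.45, -0.006, -0.001])]
beacon_cradle [(0.69, [0.445, -0.231, 0.005])]
bottle [(0.7, [0.585, 0.404, 0.085]), (0.58, [0.611, -0.49, 0.026])]
screwdriver [(0.75, [0.611, -0.488, 0.026])]
{'clock': 0.6, 'joint_pos': [-1.19, 0.332, -0.065, 1.46, 0.022, 1.35, -0.088], 'joint_velocities': [-0.001, -0.003, 0.001, -0.0, -0.0, -0.001, 0.001], 'tau': [0.0, -62.495, 0.049, -39.17, 0.017, 0.002, 0.0], 'position': [0.246, 0.575, 0.405], 'ee_rot': [0.201, 0.98, 0.0, -0.0], 'ft_force': [-0.605, -0.39, -0.377], 'torque': [0.006, 0.011, 0.01], 'grasp_force': 0.0, 'grip_width': 0.997}
```

View pics/top0.png

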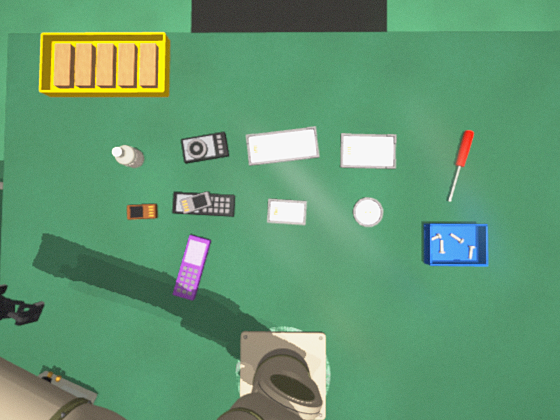

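View pics/side0.png

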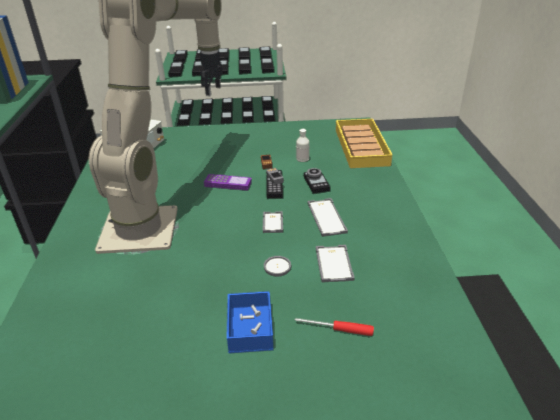

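The top view shows two long-terminal shapes: a black one at (205,204) and a purple one at (192,267). The black one is meant, as the purple is ruled out. There are also two battery shapes: a grey one on the long terminal at (194,203) and a brown one at (142,212). The grey one is meant. The beacon (195,148) sits on the short terminal (205,148). The cradles are at (283,146) long, (368,151) short, (287,211) battery and (368,212) round. I'll confirm this in an enlarged crop.

```bash
cat > h.py <<'E'
import cv2, numpy as np
from workcell import manip, viewer, finder
def cam(c):
    p=viewer.camera_params(c); f=210/np.tan(np.radians(p["vertical_fov"]/2)); return p,f
def px2w(c,uv,z):
    p,f=cam(c); uv=np.atleast_2d(np.float64(uv))
    d=np.c_[(uv[:,0]-p["cx"])/f,(uv[:,1]-p["cy"])/f,np.ones(len(uv))]@p["R"]
    o=-p["R"].T@p["t"]; return (o+d*((z-o[2])/d[:,2])[:,None])[:,:2]
def w2px(c,X):
    p,f=cam(c); q=np.atleast_2d(X)@p["R"].T+p["t"]; return q[:,:2]/q[:,2:]*f+[p["cx"],p["cy"]]
def rect(c,mask,z):
    """min-area rectangle of the largest blob, in world at height z: centre, (short,long) mm, angle of long axis from +y (deg, + ccw)"""
    cs,_=cv2.findContours(mask,cv2.RETR_EXTERNAL,cv2.CHAIN_APPROX_NONE)
    k=max(cs,key=cv2.contourArea)
    w=px2w(c,k[:,0,:],z); (cx,cy),_,_=r=cv2.minAreaRect(np.float32(w*1000)); b=cv2.boxPoints(r)
    e=[b[1]-b[0],b[2]-b[1]]; L=max(e,key=np.linalg.norm); S=min(e,key=np.linalg.norm)
    a=np.degrees(np.arctan2(L[1],L[0]))-90; a=(a+90)%180-90
    return round(cx,1),round(cy,1),round(float(np.linalg.norm(S))),round(float(np.linalg.norm(L))),round(float(a),1)
def tool():
    o=manip.get_obs(); from scipy.spatial.transform import Rotation as R
    M=R.from_quat(o["ee_rot"]).as_matrix()
    print("t",round(o["clock"],2),"pos",np.round(np.array(o["position"])*1000,1),"x-axis deg",round(float(np.degrees(np.arctan2(M[1,0],M[0,0]))),1),"w",round(float(o["grip_width"]),3),"F",round(float(o["grasp_force"]),1)); return M,o
def go(goal,yaw=None):
    """goal mm (TCP), yaw = world angle (deg) of tool y axis mod 180; prints dp in the present tool frame and spin"""
    M,o=tool(); d=M.T@(np.array(goal)-np.array(o["position"])*1000); print("dp now",np.round(d,1))
    if yaw is not None:
        y=np.degrees(np.arctan2(M[1,1],M[0,1])); s=(yaw-y+90)%180-90
        print("world turn deg",round(s,1),"spin rad",round(-np.radians(s),3), "joint7",round(float(o["joint_pos"][6]),2))
E
python3 - <<'E'
from h import *
im=cv2.imread("pics/top0.png")
cv2.imwrite("pics/crop0.png",cv2.resize(im[120:310,110:310],None,fx=3.1,fy=3.1,interpolation=cv2.INTER_CUBIC)[:600])
hsv=cv2.cvtColor(im,cv2.COLOR_BGR2HSV); H,S,V=cv2.split(hsv)
def win(m,x0,y0,x1,y1):
    z=np.zeros_like(m); z[y0:y1,x0:x1]=m[y0:y1,x0:x1]; return z
nong=np.uint8(S<75)*255
for n,b,z in [("long_c",(235,115,330,175),.011),("short_c",(332,122,405,178),.011),("batt_c",(260,190,315,232),.011),("beac_c",(345,190,392,235),.011),("long_t",(165,182,245,225),.024),("short_t",(173,122,240,172),.024)]:
    print(n,rect("top",win(nong,*b),z))
grey=np.uint8((S<75)&(V>105))*255
print("batt",rect("top",win(grey,175,185,215,222),.048)); print("beac",rect("top",win(grey,180,130,212,167),.048))
E
```

```text
long_c (607.7, 3.2, 129, 199, 6.8)
short_c (613.9, -231.9, 97, 154, 0.1)
batt_c (458.3, -18.5, 99, 129, -3.3)
beac_c (444.4, -231.5, 82, 82, 90.0)
long_t (466.7, 219.5, 65, 170, -3.0)
short_t (619.1, 218.7, 69, 124, 10.0)
batt (466.8, 237.5, 54, 105, 6.2)
beac (614.4, 231.0, 58, 79, 9.2)
```

View pics/crop0.png

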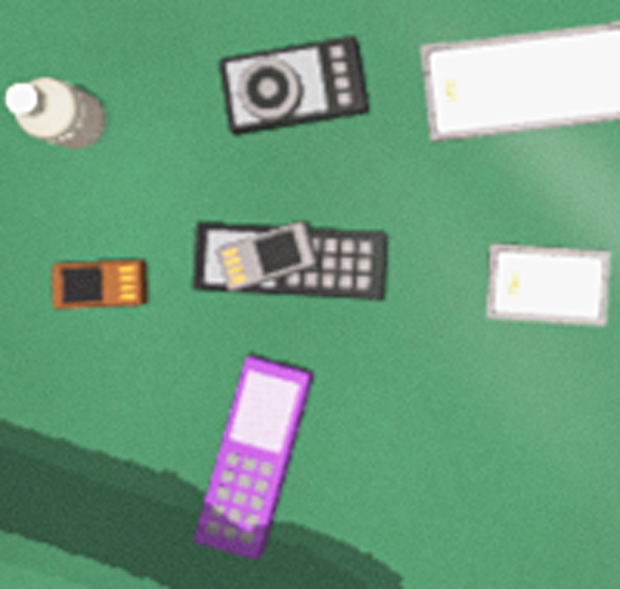

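The crop confirms it: the grey battery lies on the black terminal at crop (267,256) and the beacon on the short terminal at (268,88). The brown and purple look-alikes stand apart. I'll refine the poses next.

Run:
```python
from h import *
im=cv2.imread("pics/top0.png")
hsv=cv2.cvtColor(im,cv2.COLOR_BGR2HSV); H,S,V=cv2.split(hsv)
def win(m,x0,y0,x1,y1):
    z=np.zeros_like(m); z[y0:y1,x0:x1]=m[y0:y1,x0:x1]; return z
for T in (45,60):
  m=np.uint8((S<T)&(V>90))*255; m=cv2.morphologyEx(m,cv2.MORPH_OPEN,np.ones((3,3)))
  for n,b,z in [("long_c",(235,115,330,175),.011),("short_c",(332,122,405,178),.011),("batt_c",(260,190,315,232),.011),("beac_c",(345,190,392,235),.011)]:
    print(T,n,rect("top",win(m,*b),z))
c=np.array([[218,246],[304,223],[316,264],[229,290]])/3.1+[110,120]
w=px2w("top",c,.048)*1000; print(w.round(1),w.mean(0)); l=w[1]-w[0]+w[2]-w[3]; print("batt ang from y",(np.degrees(np.arctan2(l[1],l[0]))-90)%180, np.linalg.norm(l)/2)
print("beacon",px2w("top",np.array([268,88])/3.1+[110,120],.048)*1000)
for n in ["battery","beacon","beacon_cradle","battery_cradle","long_cradle"]:
    print(n,[(round(d["score"],2),np.round(d["position"],3).tolist()) for d in finder.find_in("side",n)][:3])
go([466,237,300],0)
```

```text
45 long_c (626.8, 5.3, 88, 197, 7.0)
45 short_c (613.6, -231.4, 95, 153, -1.2)
45 batt_c (444.5, -8.1, 67, 107, -2.8)
45 beac_c (445.7, -230.2, 79, 80, 90.0)
60 long_c (626.8, 5.3, 90, 198, 6.9)
60 short_c (613.3, -231.4, 96, 153, -1.2)
60 batt_c (444.5, -8.3, 69, 108, -3.0)
60 beac_c (445.8, -231.5, 79, 82, 0.3)
[[474.3 276.6]
 [494.7 202.1]
 [459.2 191.1]
 [436.2 266.4]] [466.09314765 234.04940435]
batt ang from y 16.13126760942737 77.99160053885413
beacon [[612.18292699 235.24976225]]
battery [(0.78, [0.469, 0.222, 0.047]), (0.51, [0.442, 0.37, 0.027])]
beacon [(0.73, [0.607, 0.22, 0.049])]
beacon_cradle [(0.91, [0.444, -0.233, 0.006])]
battery_cradle [(0.67, [0.445, -0.013, 0.008])]
long_cradle [(0.77, [0.628, -0.002, 0.008])]
t 0.85 pos [245.6 574.7 404.7] x-axis deg 156.9 w 1.003 F 0.0
dp now [-335.4 -224.   104.7]
world turn deg -66.9 spin rad 1.167 joint7 -0.09
```

Emit:
arm_command:
  plan:
    - {"dp": [0,0,20],"spin": 0.148}
    - {"dp": [0,0,20],"spin": 0.148}
    - {"dp": [0,0,20],"spin": 0.148}
    - {"dp": [0,0,20],"spin": 0.148}
    - {"dp": [0,0,20],"spin": 0.148}
  grip: -1
  newtons: 40

```text
clock: 1.35
position: [0.2455, 0.5747, 0.304]
ee_rot: [0.544, 0.839, 0.0, -0.0]
ft_force: [-0.1, -0.1, 0.2]
grip_width: 1.0
grasp_force: 0.0
```

Emit:
arm_command:
  plan:
    - {"dp": [0,0,0],"spin": 0.148}
    - {"dp": [-43,13,0],"spin": 0}
    - {"dp": [-43,13,0],"spin": 0}
    - {"dp": [-43,13,0],"spin": 0}
    - {"dp": [-43,13,0],"spin": 0}

```text
clock: 1.85
position: [0.3436, 0.4222, 0.3049]
ee_rot: [0.602, 0.799, 0.0, -0.0]
ft_force: [1.2, 0.1, -0.3]
grip_width: 1.0
grasp_force: 0.0
```

Emit:
arm_command:
  plan:
    - {"dp": [-43,13,0],"spin": 0}
    - {"dp": [-43,13,0],"spin": 0}
    - {"dp": [-43,13,0],"spin": 0}
    - {"dp": [-43,13,0],"spin": 0}
    - {"dp": [-43,13,0],"spin": 0}

```text
clock: 2.35
position: [0.4653, 0.2333, 0.3051]
ee_rot: [0.602, 0.799, 0.0, 0.0]
ft_force: [-0.2, 1.0, 0.5]
grip_width: 0.999
grasp_force: 0.0
```

Run:
```python
from h import *
go([467,235,198],16)
```

```text
t 2.35 pos [465.3 233.3 305.1] x-axis deg 106.0 w 0.999 F 0.0
dp now [  1.1   2.  107.1]
world turn deg 0.0 spin rad -0.0 joint7 -0.22
```

Emit:
arm_command:
  plan:
    - {"dp": [1,2,35]}
    - {"dp": [0,0,35]}
    - {"dp": [0,0,22]}
    - {"dp": [0,0,15]}
    - {"dp": [0,0,0]}

```text
invalid input at $.plan[0]: expected keys dp, spin
```

Emit:
arm_command:
  plan:
    - {"dp": [0,0,0]}
    - {"dp": [0,0,0]}
    - {"dp": [0,0,0]}
    - {"dp": [0,0,0]}
    - {"dp": [0,0,0]}
  grip: 1
  newtons: 40

```text
invalid input at $.plan[0]: expected keys dp, spin
```

Emit:
arm_command:
  plan:
    - {"dp": [0,0,0]}
    - {"dp": [0,0,0]}
    - {"dp": [0,0,0]}
    - {"dp": [0,0,0]}
    - {"dp": [0,0,0]}

```text
invalid input at $.plan[0]: expected keys dp, spin
```

Emit:
arm_command:
  plan:
    - {"dp": [1,2,35],"spin": 0}
    - {"dp": [0,0,35],"spin": 0}
    - {"dp": [0,0,22],"spin": 0}
    - {"dp": [0,0,15],"spin": 0}
    - {"dp": [0,0,0],"spin": 0}

```text
clock: 2.85
position: [0.4655, 0.2361, 0.1959]
ee_rot: [0.602, 0.799, -0.002, -0.001]
ft_force: [-0.3, -0.1, -0.0]
grip_width: 1.003
grasp_force: 0.0
```

Emit:
arm_command:
  plan:
    - {"dp": [0,0,0],"spin": 0}
    - {"dp": [0,0,0],"spin": 0}
    - {"dp": [0,0,0],"spin": 0}
    - {"dp": [0,0,0],"spin": 0}
    - {"dp": [0,0,0],"spin": 0}
  grip: 1
  newtons: 40

```text
clock: 3.35
position: [0.4667, 0.2367, 0.1989]
ee_rot: [0.602, 0.799, 0.001, 0.0]
ft_force: [-0.5, 0.2, 7.0]
grip_width: 0.461
grasp_force: 40.1
```

Emit:
arm_command:
  plan:
    - {"dp": [0,0,0],"spin": 0}
    - {"dp": [0,0,0],"spin": 0}
    - {"dp": [0,0,0],"spin": 0}
    - {"dp": [0,0,0],"spin": 0}

```text
clock: 3.75
position: [0.4667, 0.2367, 0.199]
ee_rot: [0.602, 0.799, 0.001, 0.0]
ft_force: [-1.1, -0.7, 6.6]
grip_width: 0.463
grasp_force: 40.1
```

Run:
```python
from h import *
go([467,235,300],None)
cv2.imwrite("pics/top1.png", viewer.camera("top"))
s=viewer.camera("side"); cv2.imwrite("pics/side1.png", cv2.resize(s[100:230,200:380],None,fx=4,fy=4,interpolation=cv2.INTER_CUBIC))
```

```text
t 3.75 pos [466.7 236.7 199. ] x-axis deg 106.0 w 0.463 F 40.1
dp now [  -1.6    0.  -101. ]
```

View pics/side1.png

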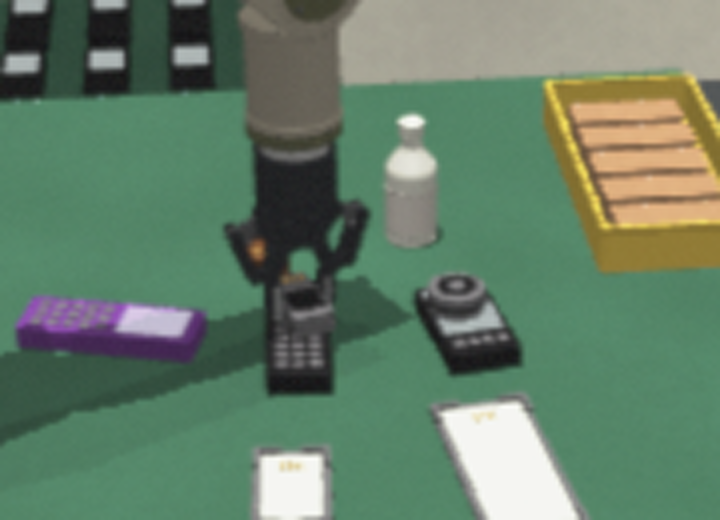

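Emit:
arm_command:
  plan:
    - {"dp": [0,0,-10],"spin": 0}
    - {"dp": [0,0,-25],"spin": 0}
    - {"dp": [0,0,-25],"spin": 0.11}
    - {"dp": [0,0,0],"spin": 0.11}
    - {"dp": [0,0,0],"spin": 0.11}

```text
clock: 4.35
position: [0.4665, 0.2365, 0.2594]
ee_rot: [0.726, 0.687, 0.001, -0.0]
ft_force: [-0.9, -0.5, -2.1]
grip_width: 0.457
grasp_force: 40.8
```

Run:
```python
from h import *
go([444.5,-8.2,182],-2.9)
```

```text
t 4.35 pos [466.5 236.5 259.4] x-axis deg 86.8 w 0.457 F 40.8
dp now [-245.7   -8.5   77. ]
world turn deg 0.3 spin rad -0.005 joint7 -0.53
```

Emit:
arm_command:
  plan:
    - {"dp": [-25,-1,0],"spin": 0}
    - {"dp": [-45,-2,0],"spin": 0}
    - {"dp": [-45,-2,0],"spin": 0}
    - {"dp": [-45,-2,0],"spin": 0}
    - {"dp": [-45,-1.5,0],"spin": 0}

```text
clock: 4.85
position: [0.4468, 0.0304, 0.2585]
ee_rot: [0.725, 0.689, 0.001, -0.0]
ft_force: [2.0, 0.5, -1.2]
grip_width: 0.459
grasp_force: 40.6
```

Emit:
arm_command:
  plan:
    - {"dp": [-28,0,0],"spin": 0}
    - {"dp": [-12.5,0,15],"spin": 0}
    - {"dp": [0,0,25],"spin": 0}
    - {"dp": [0,0,20],"spin": 0}
    - {"dp": [0,0,8],"spin": 0}

```text
clock: 5.35
position: [0.4447, -0.0084, 0.1888]
ee_rot: [0.725, 0.689, -0.001, -0.001]
ft_force: [0.4, 1.3, -0.8]
grip_width: 0.464
grasp_force: 40.6
```

Emit:
arm_command:
  plan:
    - {"dp": [0,0,2],"spin": 0}
    - {"dp": [0,0,1],"spin": 0}
    - {"dp": [0,0,1],"spin": 0}
    - {"dp": [0,0,0],"spin": 0}

```text
clock: 5.75
position: [0.4456, -0.0082, 0.1863]
ee_rot: [0.725, 0.689, 0.001, 0.0]
ft_force: [-0.4, -1.6, -1.5]
grip_width: 0.462
grasp_force: 40.6
```

Run:
```python
from h import *
go([444.5,-8.2,182],-2.9)
s=viewer.camera("side"); cv2.imwrite("pics/side2.png", cv2.resize(s[150:270,190:370],None,fx=4,fy=4,interpolation=cv2.INTER_CUBIC))
```

```text
t 5.75 pos [445.6  -8.2 186.3] x-axis deg 87.1 w 0.462 F 40.6
dp now [-0.1 -1.1  4.3]
world turn deg 0.0 spin rad -0.0 joint7 -0.0
```

View pics/side2.png

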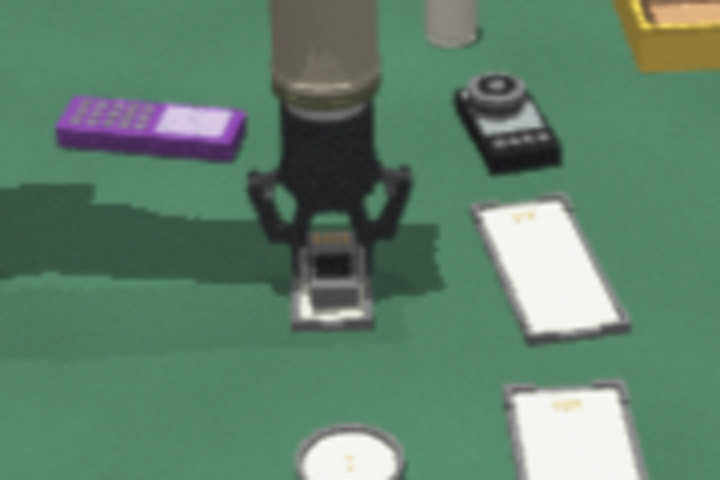

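The battery is held over its cradle at crop (332,270), aligned with it. I'll feel for the floor next.

Emit:
arm_command:
  plan:
    - {"dp": [0,-1,2],"spin": 0}
    - {"dp": [0,0,1],"spin": 0}
    - {"dp": [0,0,1],"spin": 0}
    - {"dp": [0,0,0],"spin": 0}
    - {"dp": [0,0,0],"spin": 0}

```text
clock: 6.3
position: [0.4442, -0.0082, 0.1817]
ee_rot: [0.725, 0.689, -0.0, -0.0]
ft_force: [0.0, -0.0, -1.1]
grip_width: 0.463
grasp_force: 40.6
```

Emit:
arm_command:
  plan:
    - {"dp": [0,0,1],"spin": 0}
    - {"dp": [0,0,0],"spin": 0}
    - {"dp": [0,0,0],"spin": 0}

```text
clock: 6.6
position: [0.4444, -0.0083, 0.181]
ee_rot: [0.725, 0.689, 0.0, -0.0]
ft_force: [-2.9, 0.2, 5.5]
grip_width: 0.46
grasp_force: 41.4
```

Emit:
arm_command:
  plan:
    - {"dp": [0,0,0],"spin": 0}
    - {"dp": [0,0,0],"spin": 0}
    - {"dp": [0,0,0],"spin": 0}
    - {"dp": [0,0,0],"spin": 0}
    - {"dp": [0,0,0],"spin": 0}
  grip: -0.6

```text
clock: 7.1
position: [0.4443, -0.0082, 0.1807]
ee_rot: [0.725, 0.689, 0.0, -0.0]
ft_force: [0.3, -0.0, -0.1]
grip_width: 0.798
grasp_force: 0.0
```

Emit:
arm_command:
  plan:
    - {"dp": [0,0,-5],"spin": 0}
    - {"dp": [0,0,-20],"spin": 0}
    - {"dp": [0,0,-45],"spin": 0}
    - {"dp": [0,0,-45],"spin": 0}
    - {"dp": [0,0,0],"spin": 0}
  grip: -1

```text
clock: 7.6
position: [0.446, -0.0085, 0.3012]
ee_rot: [0.725, 0.689, 0.004, 0.002]
ft_force: [0.2, 0.4, -0.7]
grip_width: 1.001
grasp_force: 0.0
```

Run:
```python
from h import *
go([614,234,300],10)
go([613,234,300],0)
```

```text
t 7.6 pos [446.   -8.5 301.2] x-axis deg 87.0 w 1.001 F 0.0
dp now [250.9 155.2   3.3]
world turn deg 13.0 spin rad -0.226 joint7 -0.12
t 7.6 pos [446.   -8.5 301.2] x-axis deg 87.0 w 1.001 F 0.0
dp now [250.8 154.2   3.3]
world turn deg 3.0 spin rad -0.052 joint7 -0.12
```

Emit:
arm_command:
  plan:
    - {"dp": [36,22.1,0],"spin": 0}
    - {"dp": [36,22.1,0],"spin": 0}
    - {"dp": [36,22.1,0],"spin": 0}
    - {"dp": [36,22.1,0],"spin": 0}
    - {"dp": [36,22.1,0],"spin": 0}

```text
clock: 8.1
position: [0.5645, 0.1674, 0.2957]
ee_rot: [0.725, 0.689, 0.0, -0.0]
ft_force: [1.0, -0.3, 1.2]
grip_width: 0.997
grasp_force: 0.0
```

Emit:
arm_command:
  plan:
    - {"dp": [36,22.1,0],"spin": 0}
    - {"dp": [36,22.1,0],"spin": 0}
    - {"dp": [0,0,0],"spin": 0}
    - {"dp": [0,0,0],"spin": 0}

```text
clock: 8.5
position: [0.6116, 0.2362, 0.295]
ee_rot: [0.724, 0.689, -0.001, 0.0]
ft_force: [0.7, 0.1, 0.8]
grip_width: 0.998
grasp_force: 0.0
```

Run:
```python
from h import *
go([614,235.5,207],-3)
im=viewer.camera("top"); cv2.imwrite("pics/top2.png",cv2.resize(im[110:240,165:325],None,fx=4,fy=4,interpolation=cv2.INTER_CUBIC))
s=viewer.camera("side"); cv2.imwrite("pics/side3.png", cv2.resize(s[130:270,230:390],None,fx=4,fy=4,interpolation=cv2.INTER_CUBIC))
print([(round(d["score"],2),np.round(d["position"],3).tolist()) for d in finder.find_in("side","beacon")])
m=np.float32(cv2.cvtColor(s,cv2.COLOR_BGR2GRAY)); print(w2px("side",[[.614,.2355,.048]]))
```

```text
t 8.5 pos [611.6 236.2 295. ] x-axis deg 87.1 w 0.998 F 0.0
dp now [-0.5  2.5 88. ]
world turn deg -0.1 spin rad 0.003 joint7 -0.35
[(0.69, [0.609, 0.221, 0.048])]
[[313.77667224 170.92579923]]
```

View pics/side3.png

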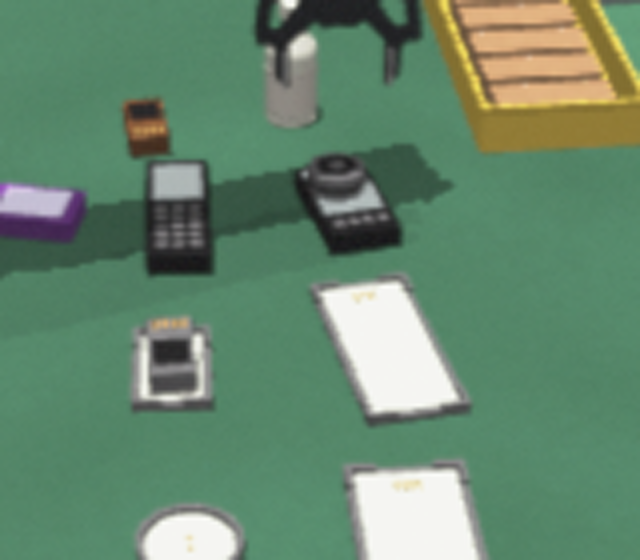

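The battery sits in its cradle at crop (172,360). The beacon face is centred at about pixel (314,171), within 1 px of my predicted (313.8,170.9), so I'll descend.

Emit:
arm_command:
  plan:
    - {"dp": [0,2.5,20],"spin": 0}
    - {"dp": [0,0,35],"spin": 0}
    - {"dp": [0,0,22],"spin": 0}
    - {"dp": [0,0,11],"spin": 0}
    - {"dp": [0,0,0],"spin": 0}

```text
clock: 9.15
position: [0.6136, 0.2346, 0.2068]
ee_rot: [0.725, 0.689, -0.001, -0.0]
ft_force: [0.6, -0.3, -0.5]
grip_width: 0.997
grasp_force: 0.0
```

Emit:
arm_command:
  plan:
    - {"dp": [0,0,0],"spin": 0}
    - {"dp": [0,0,0],"spin": 0}
    - {"dp": [0,0,0],"spin": 0}
    - {"dp": [0,0,0],"spin": 0}
    - {"dp": [0,0,0],"spin": 0}
  grip: 1

```text
clock: 9.65
position: [0.6147, 0.2355, 0.2098]
ee_rot: [0.725, 0.689, 0.001, 0.0]
ft_force: [-2.4, -0.2, 7.0]
grip_width: 0.607
grasp_force: 40.7
```

Emit:
arm_command:
  plan:
    - {"dp": [0,0,0],"spin": 0}
    - {"dp": [0,0,0],"spin": 0}
    - {"dp": [0,0,0],"spin": 0}

```text
clock: 9.95
position: [0.6146, 0.2355, 0.2098]
ee_rot: [0.725, 0.689, 0.001, 0.0]
ft_force: [-2.3, -1.0, 7.2]
grip_width: 0.608
grasp_force: 40.7
```

Run:
```python
from h import *
go([445.5,-231,260])
```

```text
t 9.95 pos [614.6 235.5 209.8] x-axis deg 87.1 w 0.608 F 40.7
dp now [-474.5 -145.   -51.2]
```

Emit:
arm_command:
  plan:
    - {"dp": [0,0,-8],"spin": 0}
    - {"dp": [0,0,-22],"spin": 0}
    - {"dp": [0,0,-21],"spin": 0}
    - {"dp": [-22,-7,0],"spin": 0}
    - {"dp": [-43,-13,0],"spin": 0}

```text
clock: 10.45
position: [0.5909, 0.1744, 0.2602]
ee_rot: [0.723, 0.691, 0.002, 0.0]
ft_force: [-0.1, -2.0, -0.5]
grip_width: 0.61
grasp_force: 42.1
```

Emit:
arm_command:
  plan:
    - {"dp": [-43,-13,0],"spin": 0}
    - {"dp": [-43,-13,0],"spin": 0}
    - {"dp": [-43,-13,0],"spin": 0}
    - {"dp": [-43,-13,0],"spin": 0}
    - {"dp": [-43,-13,0],"spin": 0}

```text
clock: 10.95
position: [0.5142, -0.0415, 0.2597]
ee_rot: [0.725, 0.689, 0.001, 0.0]
ft_force: [1.9, -0.6, -0.2]
grip_width: 0.607
grasp_force: 42.1
```

Emit:
arm_command:
  plan:
    - {"dp": [-43,-13,0],"spin": 0}
    - {"dp": [-43,-13,0],"spin": 0}
    - {"dp": [-43,-13,0],"spin": 0}
    - {"dp": [-43,-13,0],"spin": 0}
    - {"dp": [0,0,0],"spin": 0}

```text
clock: 11.45
position: [0.4516, -0.2149, 0.2599]
ee_rot: [0.728, 0.686, -0.0, 0.001]
ft_force: [-0.0, 0.4, -1.2]
grip_width: 0.607
grasp_force: 42.1
```

Run:
```python
from h import *
go([445.5,-231,192])
```

```text
t 11.45 pos [ 451.6 -214.9  259.9] x-axis deg 86.6 w 0.607 F 42.1
dp now [-16.3  -5.2  67.9]
```

Emit:
arm_command:
  plan:
    - {"dp": [-16,-5,0],"spin": 0}
    - {"dp": [0,0,20],"spin": 0}
    - {"dp": [0,0,22],"spin": 0}
    - {"dp": [0,0,12],"spin": 0}
    - {"dp": [0,0,0],"spin": 0}

```text
clock: 11.95
position: [0.4481, -0.2242, 0.2038]
ee_rot: [0.725, 0.689, -0.001, -0.001]
ft_force: [-0.1, 0.0, -1.6]
grip_width: 0.607
grasp_force: 42.1
```

Run:
```python
from h import *
go([445.5,-231,192])
s=viewer.camera("side"); cv2.imwrite("pics/side4.png", cv2.resize(s[200:300,220:370],None,fx=4,fy=4,interpolation=cv2.INTER_CUBIC))
print(w2px("side",[[.4455,-.231,.006],[.4455,-.231,.040]]))
```

```text
t 11.95 pos [ 448.1 -224.2  203.8] x-axis deg 87.1 w 0.607 F 42.1
dp now [-6.9 -2.3 11.8]
[[277.09525058 265.21979515]
 [276.82021359 256.41491509]]
```

View pics/side4.png

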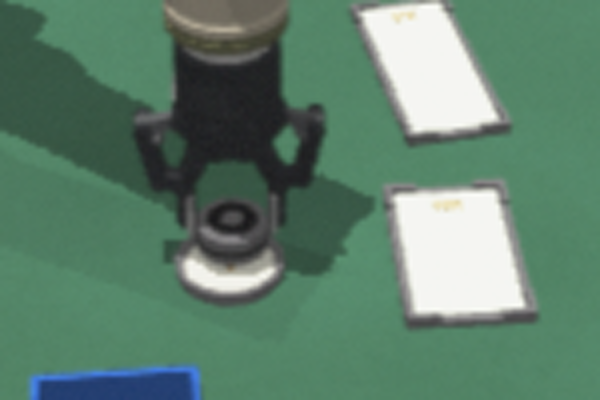

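Run:
```python
from h import *
print(px2w("side",[[278,254.25]],.042)*1000, px2w("side",[[220+230/4,200+266/4]],.011)*1000)
```

```text
[[ 449.4816468  -223.92186219]] [[ 446.0525345  -242.47473511]]
```

Emit:
arm_command:
  plan:
    - {"dp": [-7,-2.5,3],"spin": 0}
    - {"dp": [0,0,2],"spin": 0}
    - {"dp": [0,0,0],"spin": 0}
    - {"dp": [0,0,0],"spin": 0}

```text
clock: 12.4
position: [0.4457, -0.2316, 0.2]
ee_rot: [0.725, 0.689, 0.0, 0.0]
ft_force: [0.4, 0.1, -0.6]
grip_width: 0.609
grasp_force: 42.1
```

Emit:
arm_command:
  plan:
    - {"dp": [0,0,3],"spin": 0}
    - {"dp": [0,0,2],"spin": 0}
    - {"dp": [0,0,1],"spin": 0}
    - {"dp": [0,0,0],"spin": 0}
    - {"dp": [0,0,0],"spin": 0}

```text
clock: 12.9
position: [0.4456, -0.2316, 0.1937]
ee_rot: [0.725, 0.689, 0.0, -0.0]
ft_force: [-0.2, -0.4, -1.1]
grip_width: 0.609
grasp_force: 42.1
```

Emit:
arm_command:
  plan:
    - {"dp": [0,0,1],"spin": 0}
    - {"dp": [0,0,0],"spin": 0}
    - {"dp": [0,0,0],"spin": 0}

```text
clock: 13.2
position: [0.4456, -0.2316, 0.1927]
ee_rot: [0.725, 0.689, 0.0, -0.0]
ft_force: [1.0, -0.7, -1.0]
grip_width: 0.606
grasp_force: 42.1
```

Emit:
arm_command:
  plan:
    - {"dp": [0,0,1],"spin": 0}
    - {"dp": [0,0,0],"spin": 0}
    - {"dp": [0,0,0],"spin": 0}

```text
clock: 13.5
position: [0.4456, -0.2316, 0.1918]
ee_rot: [0.725, 0.689, 0.0, 0.0]
ft_force: [0.8, -0.2, 1.1]
grip_width: 0.607
grasp_force: 42.3
```

Emit:
arm_command:
  plan:
    - {"dp": [0,0,0.5],"spin": 0}
    - {"dp": [0,0,0],"spin": 0}
    - {"dp": [0,0,0],"spin": 0}

```text
clock: 13.8
position: [0.4456, -0.2317, 0.1917]
ee_rot: [0.725, 0.689, 0.0, -0.0]
ft_force: [-3.1, 2.1, 9.0]
grip_width: 0.608
grasp_force: 43.2
```

Emit:
arm_command:
  plan:
    - {"dp": [0,0,0],"spin": 0}
    - {"dp": [0,0,0],"spin": 0}
    - {"dp": [0,0,0],"spin": 0}
    - {"dp": [0,0,0],"spin": 0}
    - {"dp": [0,0,0],"spin": 0}
  grip: -0.8

```text
clock: 14.3
position: [0.4456, -0.2316, 0.1911]
ee_rot: [0.725, 0.689, -0.0, -0.0]
ft_force: [0.7, 0.2, 0.2]
grip_width: 0.9
grasp_force: 0.0
```

Emit:
arm_command:
  plan:
    - {"dp": [0,0,-5],"spin": 0}
    - {"dp": [0,0,-20],"spin": 0}
    - {"dp": [0,0,-45],"spin": 0}
    - {"dp": [0,0,-40],"spin": 0}
    - {"dp": [0,0,0],"spin": 0}
  grip: -1

```text
clock: 14.8
position: [0.4468, -0.2328, 0.3064]
ee_rot: [0.725, 0.689, 0.002, 0.003]
ft_force: [1.1, 0.2, -0.8]
grip_width: 0.995
grasp_force: 0.0
```

Run:
```python
from h import *
im=viewer.camera("top"); cv2.imwrite("pics/top3.png",im)
cv2.imwrite("pics/top3c.png",cv2.resize(im[110:240,165:405],None,fx=3.3,fy=3.3,interpolation=cv2.INTER_CUBIC))
hsv=cv2.cvtColor(im,cv2.COLOR_BGR2HSV); H,S,V=cv2.split(hsv)
def win(m,x0,y0,x1,y1):
    z=np.zeros_like(m); z[y0:y1,x0:x1]=m[y0:y1,x0:x1]; return z
for T in (60,75):
  m=np.uint8(S<T)*255; m=cv2.morphologyEx(m,cv2.MORPH_OPEN,np.ones((3,3)))
  for n,b in [("long_t",(165,182,245,225)),("short_t",(173,122,240,172))]: print(n,rect("top",win(m,*b),.024))
for n in ["long_terminal","short_terminal","battery","beacon"]:
    print(n,[(round(d["score"],2),np.round(d["position"],3).tolist()) for d in finder.find_in("top",n)][:3])
go([619,219,300],10); go([467,219.5,300],-3)
```

```text
long_t (463.4, 219.7, 58, 168, -2.5)
short_t (619.7, 218.8, 68, 123, 9.9)
long_t (463.6, 219.6, 58, 169, -2.7)
short_t (619.4, 218.7, 69, 124, 9.9)
long_terminal [(0.86, [0.288, 0.25, 0.023]), (0.85, [0.462, 0.223, 0.02])]
short_terminal [(0.8, [0.62, 0.222, 0.024])]
battery [(0.95, [0.438, 0.392, 0.021]), (0.57, [0.444, -0.009, 0.026]), (0.32, [0.613, -0.489, 0.027])]
beacon [(0.79, [0.446, -0.224, 0.03]), (0.73, [0.616, -0.49, 0.024])]
t 15.05 pos [ 445.2 -231.3  300.2] x-axis deg 87.1 w 1.002 F 0.0
dp now [458.6 150.7   0. ]
world turn deg 12.9 spin rad -0.225 joint7 0.44
t 15.05 pos [ 445.2 -231.3  300.2] x-axis deg 87.1 w 1.002 F 0.0
dp now [ 4.514e+02 -1.200e+00  3.000e-01]
world turn deg -0.1 spin rad 0.001 joint7 0.44
```

View pics/top3c.png

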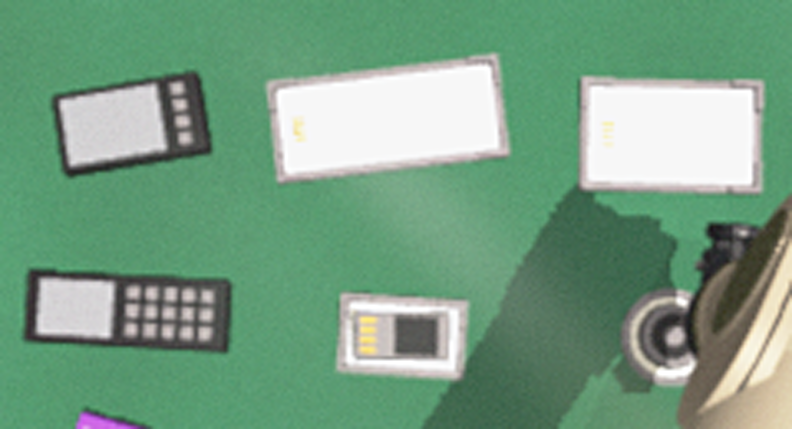

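The battery (crop 403,337) and beacon (crop 665,335) both lie well inside their cradles, and the two terminals are clear. The long terminal is next.

Emit:
arm_command:
  plan:
    - {"dp": [45,-0.5,0],"spin": 0}
    - {"dp": [45,-0.5,0],"spin": 0}
    - {"dp": [45,-0.5,0],"spin": 0}
    - {"dp": [45,-0.5,0],"spin": 0}
    - {"dp": [45,-0.5,0],"spin": 0}

```text
clock: 15.55
position: [0.4539, -0.005, 0.3003]
ee_rot: [0.725, 0.689, -0.001, -0.0]
ft_force: [0.8, -0.6, 0.1]
grip_width: 0.999
grasp_force: 0.0
```

Emit:
arm_command:
  plan:
    - {"dp": [45,-0.5,0],"spin": 0}
    - {"dp": [45,-0.5,0],"spin": 0}
    - {"dp": [45,-0.5,0],"spin": 0}
    - {"dp": [45,-0.5,0],"spin": 0}
    - {"dp": [45,0,0],"spin": 0}

```text
clock: 16.05
position: [0.4635, 0.2197, 0.3]
ee_rot: [0.725, 0.689, -0.001, -0.0]
ft_force: [1.2, -0.3, 0.0]
grip_width: 0.999
grasp_force: 0.0
```

Emit:
arm_command:
  plan:
    - {"dp": [0,0,30],"spin": 0}
    - {"dp": [0,0,15],"spin": 0}
    - {"dp": [0,0,0],"spin": 0}
    - {"dp": [0,0,0],"spin": 0}

```text
clock: 16.45
position: [0.464, 0.2177, 0.2558]
ee_rot: [0.725, 0.689, -0.001, -0.0]
ft_force: [0.4, 1.1, 0.1]
grip_width: 0.998
grasp_force: 0.0
```

Run:
```python
from h import *
go([463.5,219.6,179],-2.6)
```

```text
t 16.45 pos [464.  217.7 255.8] x-axis deg 87.0 w 0.998 F 0.0
dp now [ 2.  -0.5 76.8]
world turn deg 0.4 spin rad -0.006 joint7 -0.52
```

Emit:
arm_command:
  plan:
    - {"dp": [2,-0.5,20],"spin": 0}
    - {"dp": [0,0,25],"spin": 0}
    - {"dp": [0,0,20],"spin": 0}
    - {"dp": [0,0,8],"spin": 0}
    - {"dp": [0,0,4],"spin": 0}

```text
clock: 16.95
position: [0.4639, 0.22, 0.1794]
ee_rot: [0.725, 0.689, 0.0, -0.0]
ft_force: [0.1, -0.3, 0.9]
grip_width: 1.002
grasp_force: 0.0
```

Emit:
arm_command:
  plan:
    - {"dp": [0,0,0],"spin": 0}
    - {"dp": [0,0,0],"spin": 0}
    - {"dp": [0,0,0],"spin": 0}
    - {"dp": [0,0,0],"spin": 0}
    - {"dp": [0,0,0],"spin": 0}
  grip: 1
  newtons: 70

```text
clock: 17.45
position: [0.4641, 0.2203, 0.1808]
ee_rot: [0.725, 0.689, 0.001, 0.0]
ft_force: [-1.4, -1.1, 6.7]
grip_width: 0.681
grasp_force: 75.6
```

Emit:
arm_command:
  plan:
    - {"dp": [0,0,0],"spin": 0}
    - {"dp": [0,0,0],"spin": 0}
    - {"dp": [0,0,0],"spin": 0}

```text
clock: 17.75
position: [0.4641, 0.2203, 0.1807]
ee_rot: [0.725, 0.689, 0.001, -0.0]
ft_force: [-2.4, -1.2, 6.4]
grip_width: 0.676
grasp_force: 75.6
```

Emit:
arm_command:
  plan:
    - {"dp": [0,0,-8],"spin": 0}
    - {"dp": [0,0,-20],"spin": 0}
    - {"dp": [0,0,-32],"spin": 0}
    - {"dp": [0,0,0],"spin": -0.085}
    - {"dp": [0,0,0],"spin": -0.085}

```text
clock: 18.25
position: [0.4639, 0.2202, 0.241]
ee_rot: [0.663, 0.749, 0.001, 0.0]
ft_force: [1.0, -0.3, -3.6]
grip_width: 0.68
grasp_force: 76.6
```

Run:
```python
from h import *
go([626.8,5.3,187],7)
```

```text
t 18.25 pos [463.9 220.2 241. ] x-axis deg 97.0 w 0.68 F 76.6
dp now [-233.3  135.4   54. ]
world turn deg -0.0 spin rad 0.0 joint7 -0.35
```

Emit:
arm_command:
  plan:
    - {"dp": [-20,11.5,0],"spin": 0}
    - {"dp": [-40,23,0],"spin": 0}
    - {"dp": [-40,23,0],"spin": 0}
    - {"dp": [-40,23,0],"spin": 0}
    - {"dp": [-40,23,0],"spin": 0}

```text
clock: 18.75
position: [0.5885, 0.0521, 0.24]
ee_rot: [0.664, 0.748, 0.0, 0.0]
ft_force: [1.1, 0.9, -3.4]
grip_width: 0.685
grasp_force: 76.6
```

Emit:
arm_command:
  plan:
    - {"dp": [-36,21,0],"spin": 0}
    - {"dp": [-17,11,0],"spin": 0}
    - {"dp": [0,0,15],"spin": 0}
    - {"dp": [0,0,15],"spin": 0}
    - {"dp": [0,0,0],"spin": 0}

```text
clock: 19.25
position: [0.6242, 0.0063, 0.2063]
ee_rot: [0.663, 0.748, -0.002, -0.002]
ft_force: [-0.6, -0.7, -4.4]
grip_width: 0.684
grasp_force: 76.5
```

Run:
```python
from h import *
go([626.8,5.3,187],7)
s=viewer.camera("side"); cv2.imwrite("pics/side5.png", cv2.resize(s[150:270,240:400],None,fx=4,fy=4,interpolation=cv2.INTER_CUBIC))
```

```text
t 19.25 pos [624.2   6.3 206.3] x-axis deg 96.9 w 0.684 F 76.5
dp now [-1.3  2.6 19.3]
world turn deg 0.1 spin rad -0.001 joint7 0.18
```

View pics/side5.png

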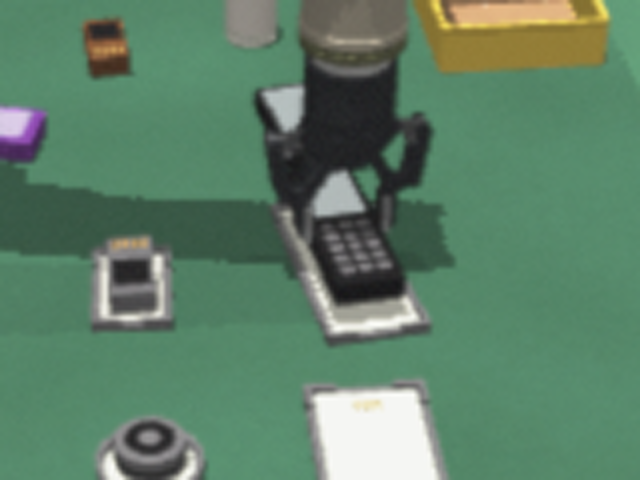

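The long terminal is level over its cradle, with its near end at crop (365,300). I'll lower it.

Emit:
arm_command:
  plan:
    - {"dp": [-1.5,2.5,8],"spin": 0}
    - {"dp": [0,0,5],"spin": 0}
    - {"dp": [0,0,3],"spin": 0}
    - {"dp": [0,0,0],"spin": 0}
    - {"dp": [0,0,0],"spin": 0}

```text
clock: 19.8
position: [0.6285, 0.0036, 0.1933]
ee_rot: [0.664, 0.748, 0.0, 0.0]
ft_force: [-0.6, -0.2, -3.7]
grip_width: 0.68
grasp_force: 76.6
```

Emit:
arm_command:
  plan:
    - {"dp": [0,0,1],"spin": 0}
    - {"dp": [0,0,0],"spin": 0}
    - {"dp": [0,0,0],"spin": 0}

```text
clock: 20.1
position: [0.6285, 0.0036, 0.1923]
ee_rot: [0.664, 0.748, 0.0, 0.0]
ft_force: [0.7, 0.1, -4.6]
grip_width: 0.682
grasp_force: 76.6
```

Emit:
arm_command:
  plan:
    - {"dp": [0,0,1],"spin": 0}
    - {"dp": [0,0,0],"spin": 0}
    - {"dp": [0,0,0],"spin": 0}

```text
clock: 20.4
position: [0.6285, 0.0036, 0.1911]
ee_rot: [0.664, 0.748, -0.0, -0.0]
ft_force: [-0.6, 0.4, -3.4]
grip_width: 0.679
grasp_force: 76.6
```

Emit:
arm_command:
  plan:
    - {"dp": [2,-1.5,1],"spin": 0}
    - {"dp": [0,0,1],"spin": 0}
    - {"dp": [0,0,0],"spin": 0}
    - {"dp": [0,0,1],"spin": 0}
    - {"dp": [0,0,0],"spin": 0}

```text
clock: 20.9
position: [0.6267, 0.0054, 0.188]
ee_rot: [0.664, 0.748, -0.0, -0.0]
ft_force: [-0.3, 0.5, -4.2]
grip_width: 0.677
grasp_force: 76.6
```

Emit:
arm_command:
  plan:
    - {"dp": [0,0,0.5],"spin": 0}
    - {"dp": [0,0,0],"spin": 0}
    - {"dp": [0,0,0],"spin": 0}

```text
clock: 21.2
position: [0.6268, 0.0054, 0.1877]
ee_rot: [0.664, 0.748, 0.0, -0.0]
ft_force: [-0.1, -0.6, -4.3]
grip_width: 0.685
grasp_force: 76.6
```

Emit:
arm_command:
  plan:
    - {"dp": [0,0,0.5],"spin": 0}
    - {"dp": [0,0,0],"spin": 0}
    - {"dp": [0,0,0],"spin": 0}

```text
clock: 21.5
position: [0.6267, 0.0054, 0.1872]
ee_rot: [0.664, 0.748, 0.0, -0.0]
ft_force: [0.4, -0.5, -4.3]
grip_width: 0.68
grasp_force: 76.6
```

Emit:
arm_command:
  plan:
    - {"dp": [0,0,0.5],"spin": 0}
    - {"dp": [0,0,0],"spin": 0}
    - {"dp": [0,0,0.5],"spin": 0}
    - {"dp": [0,0,0],"spin": 0}
    - {"dp": [0,0,0],"spin": 0}

```text
clock: 22.0
position: [0.6268, 0.0054, 0.1868]
ee_rot: [0.664, 0.748, 0.0, -0.0]
ft_force: [-4.0, 0.2, 5.9]
grip_width: 0.678
grasp_force: 77.6
```

Emit:
arm_command:
  plan:
    - {"dp": [0,0,0.5],"spin": 0}
    - {"dp": [0,0,0],"spin": 0}
    - {"dp": [0,0,0],"spin": 0}

```text
clock: 22.3
position: [0.6268, 0.0053, 0.1868]
ee_rot: [0.664, 0.748, 0.0, -0.0]
ft_force: [-6.7, 0.8, 10.6]
grip_width: 0.681
grasp_force: 78.3
```

Contact. I'll release it and go for the short terminal.

Emit:
arm_command:
  plan:
    - {"dp": [0,0,0],"spin": 0}
    - {"dp": [0,0,0],"spin": 0}
    - {"dp": [0,0,0],"spin": 0}
    - {"dp": [0,0,0],"spin": 0}
    - {"dp": [0,0,0],"spin": 0}
  grip: -1

```text
clock: 22.8
position: [0.6268, 0.0054, 0.1856]
ee_rot: [0.664, 0.748, 0.0, -0.0]
ft_force: [0.4, 0.1, 0.9]
grip_width: 0.996
grasp_force: 0.0
```

Emit:
arm_command:
  plan:
    - {"dp": [0,0,-5],"spin": 0}
    - {"dp": [0,0,-20],"spin": 0}
    - {"dp": [0,0,-45],"spin": 0}
    - {"dp": [0,0,-20],"spin": -0.05}
    - {"dp": [0,0,0],"spin": 0}

```text
clock: 23.3
position: [0.6279, 0.0052, 0.2799]
ee_rot: [0.644, 0.765, 0.002, 0.002]
ft_force: [0.5, -0.3, 0.2]
grip_width: 0.996
grasp_force: 0.0
```

Run:
```python
from h import *
go([619.5,218.8,179],10)
```

```text
t 23.3 pos [627.9   5.2 279.9] x-axis deg 99.8 w 0.996 F 0.0
dp now [212.   27.3 101. ]
world turn deg 0.2 spin rad -0.004 joint7 0.21
```

Emit:
arm_command:
  plan:
    - {"dp": [42.5,5.5,0],"spin": 0}
    - {"dp": [42.5,5.5,0],"spin": 0}
    - {"dp": [42.5,5.5,0],"spin": 0}
    - {"dp": [42.5,5.5,0],"spin": 0}
    - {"dp": [42,5.5,0],"spin": 0}

```text
clock: 23.8
position: [0.6176, 0.2207, 0.275]
ee_rot: [0.645, 0.764, -0.0, -0.0]
ft_force: [1.3, -0.7, 0.2]
grip_width: 1.001
grasp_force: 0.0
```

Emit:
arm_command:
  plan:
    - {"dp": [0,0,20],"spin": 0}
    - {"dp": [0,0,10],"spin": 0}
    - {"dp": [0,0,0],"spin": 0}
    - {"dp": [0,0,0],"spin": 0}

```text
clock: 24.2
position: [0.6186, 0.2174, 0.2457]
ee_rot: [0.646, 0.763, -0.0, 0.0]
ft_force: [0.5, -0.3, -0.1]
grip_width: 1.001
grasp_force: 0.0
```

Run:
```python
from h import *
go([619.5,218.8,179],10)
s=viewer.camera("side"); cv2.imwrite("pics/side6.png", cv2.resize(s[120:260,240:400],None,fx=4,fy=4,interpolation=cv2.INTER_CUBIC))
```

```text
t 24.2 pos [618.6 217.4 245.7] x-axis deg 99.5 w 1.001 F 0.0
dp now [ 1.3  1.2 66.7]
world turn deg 0.5 spin rad -0.008 joint7 -0.13
```

View pics/side6.png

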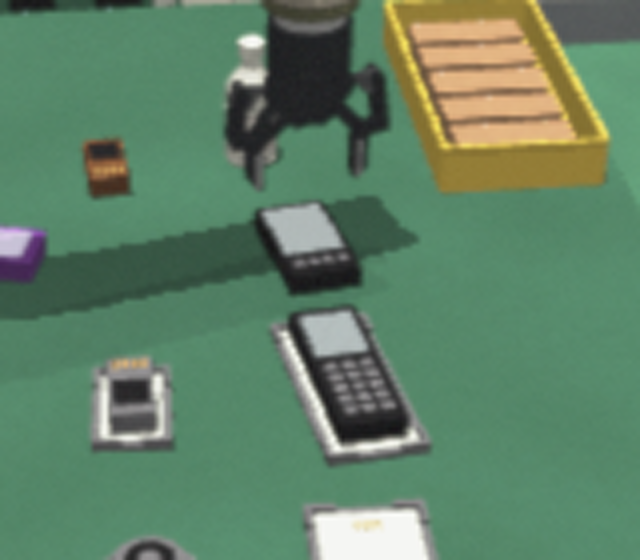

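The long terminal sits in its cradle (crop 350,375). The gripper is above the short terminal (crop 307,245).

Emit:
arm_command:
  plan:
    - {"dp": [1.3,1.2,15],"spin": 0}
    - {"dp": [0,0,22],"spin": 0}
    - {"dp": [0,0,17],"spin": 0}
    - {"dp": [0,0,8],"spin": 0}
    - {"dp": [0,0,5],"spin": 0}

```text
clock: 24.75
position: [0.619, 0.2203, 0.1776]
ee_rot: [0.645, 0.764, -0.001, -0.0]
ft_force: [0.0, 0.3, 0.4]
grip_width: 1.002
grasp_force: 0.0
```

Emit:
arm_command:
  plan:
    - {"dp": [0,0,0],"spin": 0}
    - {"dp": [0,0,0],"spin": 0}
    - {"dp": [0,0,0],"spin": 0}
    - {"dp": [0,0,0],"spin": 0}
    - {"dp": [0,0,0],"spin": 0}
  grip: 1

```text
clock: 25.25
position: [0.6197, 0.2206, 0.18]
ee_rot: [0.645, 0.764, 0.001, 0.0]
ft_force: [-0.9, -0.7, 7.1]
grip_width: 0.773
grasp_force: 80.5
```

Emit:
arm_command:
  plan:
    - {"dp": [0,0,0],"spin": 0}
    - {"dp": [0,0,0],"spin": 0}
    - {"dp": [0,0,0],"spin": 0}

```text
clock: 25.55
position: [0.6197, 0.2206, 0.18]
ee_rot: [0.645, 0.764, 0.001, 0.0]
ft_force: [0.9, -1.0, 6.5]
grip_width: 0.773
grasp_force: 80.5
```

Emit:
arm_command:
  plan:
    - {"dp": [0,0,-8],"spin": 0}
    - {"dp": [0,0,-25],"spin": 0}
    - {"dp": [0,0,-42],"spin": 0}
    - {"dp": [0,0,0],"spin": 0.095}
    - {"dp": [0,0,0],"spin": 0.095}

```text
clock: 26.05
position: [0.6193, 0.2206, 0.2553]
ee_rot: [0.716, 0.698, 0.001, 0.0]
ft_force: [-0.7, 0.1, -3.9]
grip_width: 0.772
grasp_force: 79.5
```

Run:
```python
from h import *
go([613.5,-231.4,187],-1.2)
```

```text
t 26.05 pos [619.3 220.6 255.3] x-axis deg 88.6 w 0.772 F 79.5
dp now [-452.1    5.3   67.8]
world turn deg 0.2 spin rad -0.004 joint7 -0.31
```

Emit:
arm_command:
  plan:
    - {"dp": [-25,0.3,0],"spin": 0}
    - {"dp": [-45,0.5,0],"spin": 0}
    - {"dp": [-45,0.5,0],"spin": 0}
    - {"dp": [-45,0.5,0],"spin": 0}
    - {"dp": [-45,0.5,0],"spin": 0}

```text
clock: 26.55
position: [0.6165, 0.0139, 0.2537]
ee_rot: [0.714, 0.7, -0.0, -0.0]
ft_force: [0.7, -0.2, -3.0]
grip_width: 0.771
grasp_force: 79.5
```

Emit:
arm_command:
  plan:
    - {"dp": [-45,0.5,0],"spin": 0}
    - {"dp": [-45,0.5,0],"spin": 0}
    - {"dp": [-45,0.5,0],"spin": 0}
    - {"dp": [-45,0.5,0],"spin": 0}
    - {"dp": [-45,0.5,0],"spin": 0}

```text
clock: 27.05
position: [0.6144, -0.2109, 0.2537]
ee_rot: [0.714, 0.7, 0.0, -0.001]
ft_force: [1.7, -0.1, -3.8]
grip_width: 0.772
grasp_force: 79.5
```

Emit:
arm_command:
  plan:
    - {"dp": [-20,0.5,0],"spin": 0}
    - {"dp": [0,0,15],"spin": 0}
    - {"dp": [0,0,25],"spin": 0}
    - {"dp": [0,0,10],"spin": 0}
    - {"dp": [0,0,0],"spin": 0}

```text
clock: 27.55
position: [0.6144, -0.2282, 0.2016]
ee_rot: [0.714, 0.7, -0.001, -0.002]
ft_force: [-0.4, -0.2, -2.9]
grip_width: 0.768
grasp_force: 79.4
```

Run:
```python
from h import *
go([613.5,-229.6,187],-1.2)
s=viewer.camera("side"); cv2.imwrite("pics/side7.png", cv2.resize(s[180:320,240:400],None,fx=4,fy=4,interpolation=cv2.INTER_CUBIC))
```

```text
t 27.55 pos [ 614.4 -228.2  201.6] x-axis deg 88.9 w 0.768 F 79.4
dp now [-1.5 -0.8 14.6]
world turn deg -0.1 spin rad 0.001 joint7 0.46
```

View pics/side7.png

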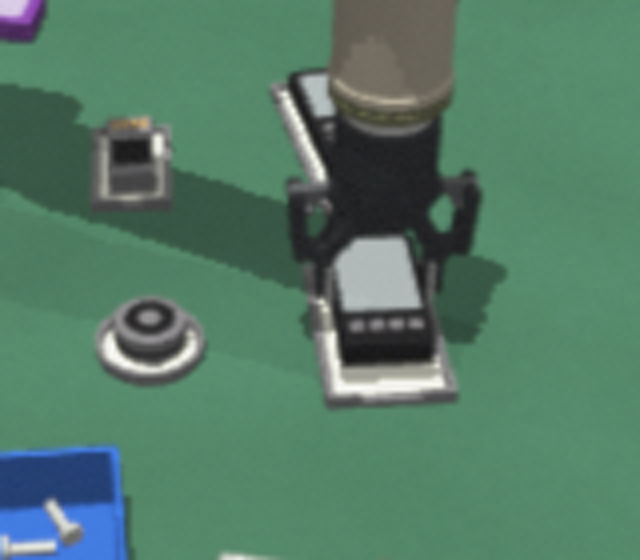

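The short terminal hangs level and aligned over its cradle, at crop (380,300). I'll lower it; contact is expected at about z 186.

Emit:
arm_command:
  plan:
    - {"dp": [0,-0.5,5],"spin": 0}
    - {"dp": [0,0,4],"spin": 0}
    - {"dp": [0,0,2],"spin": 0}
    - {"dp": [0,0,0],"spin": 0}
    - {"dp": [0,0,0],"spin": 0}

```text
clock: 28.1
position: [0.6146, -0.2295, 0.1929]
ee_rot: [0.714, 0.7, 0.0, 0.0]
ft_force: [0.1, 0.1, -2.5]
grip_width: 0.774
grasp_force: 79.5
```

Emit:
arm_command:
  plan:
    - {"dp": [0,0,1],"spin": 0}
    - {"dp": [0,0,1],"spin": 0}
    - {"dp": [0,0,0],"spin": 0}
    - {"dp": [0,0,0],"spin": 0}

```text
clock: 28.5
position: [0.6145, -0.2295, 0.1907]
ee_rot: [0.714, 0.7, 0.0, -0.0]
ft_force: [-0.1, -0.5, -2.8]
grip_width: 0.776
grasp_force: 79.5
```

Emit:
arm_command:
  plan:
    - {"dp": [0,0,0.5],"spin": 0}
    - {"dp": [0,0,0],"spin": 0}
    - {"dp": [0,0,0],"spin": 0}

```text
clock: 28.8
position: [0.6145, -0.2295, 0.1902]
ee_rot: [0.714, 0.7, 0.0, -0.0]
ft_force: [0.3, -0.9, -3.6]
grip_width: 0.772
grasp_force: 79.5
```

Emit:
arm_command:
  plan:
    - {"dp": [0,0,1],"spin": 0}
    - {"dp": [0,0,1],"spin": 0}
    - {"dp": [0,0,1],"spin": 0}
    - {"dp": [0,0,0],"spin": 0}
    - {"dp": [0,0,0],"spin": 0}

```text
clock: 29.3
position: [0.6145, -0.2295, 0.1871]
ee_rot: [0.714, 0.7, -0.0, -0.0]
ft_force: [-0.0, -0.3, -3.1]
grip_width: 0.775
grasp_force: 79.5
```

Emit:
arm_command:
  plan:
    - {"dp": [0,0,0.5],"spin": 0}
    - {"dp": [0,0,0],"spin": 0}
    - {"dp": [0,0,0.5],"spin": 0}
    - {"dp": [0,0,0],"spin": 0}
    - {"dp": [0,0,0],"spin": 0}

```text
clock: 29.8
position: [0.6145, -0.2295, 0.1862]
ee_rot: [0.714, 0.7, 0.0, -0.0]
ft_force: [-0.1, -0.5, -4.2]
grip_width: 0.772
grasp_force: 79.5
```

Emit:
arm_command:
  plan:
    - {"dp": [0,0,0.5],"spin": 0}
    - {"dp": [0,0,0],"spin": 0}
    - {"dp": [0,0,0.5],"spin": 0}
    - {"dp": [0,0,0],"spin": 0}
    - {"dp": [0,0,0],"spin": 0}

```text
clock: 30.3
position: [0.6146, -0.2295, 0.1859]
ee_rot: [0.715, 0.7, 0.0, -0.0]
ft_force: [-4.9, 1.0, 6.3]
grip_width: 0.773
grasp_force: 80.6
```

Emit:
arm_command:
  plan:
    - {"dp": [0,0,0],"spin": 0}
    - {"dp": [0,0,0],"spin": 0}
    - {"dp": [0,0,0],"spin": 0}
    - {"dp": [0,0,0],"spin": 0}
    - {"dp": [0,0,0],"spin": 0}
  grip: -1

```text
clock: 30.8
position: [0.6146, -0.2295, 0.1852]
ee_rot: [0.714, 0.7, 0.0, 0.0]
ft_force: [-0.7, 0.3, -0.7]
grip_width: 0.999
grasp_force: 0.0
```

Emit:
arm_command:
  plan:
    - {"dp": [0,0,-5],"spin": 0}
    - {"dp": [0,0,-20],"spin": 0}
    - {"dp": [0,0,-45],"spin": 0}
    - {"dp": [0,0,-45],"spin": 0}
    - {"dp": [40,-20,-20],"spin": 0}

```text
clock: 31.3
position: [0.5958, -0.1941, 0.3253]
ee_rot: [0.717, 0.697, 0.001, 0.004]
ft_force: [1.7, -0.9, 0.5]
grip_width: 0.996
grasp_force: 0.0
```

Emit:
arm_command:
  plan:
    - {"dp": [40,-15,0],"spin": 0}
    - {"dp": [45,-15,0],"spin": 0}
    - {"dp": [45,-15,0],"spin": 0}
    - {"dp": [45,-15,0],"spin": 0}
    - {"dp": [45,-15,0],"spin": 0}

```text
clock: 31.8
position: [0.5241, 0.034, 0.3209]
ee_rot: [0.715, 0.7, 0.001, 0.0]
ft_force: [0.8, 0.8, -0.3]
grip_width: 1.001
grasp_force: 0.0
```

Emit:
arm_command:
  plan:
    - {"dp": [45,-15,0],"spin": 0}
    - {"dp": [45,-10,0],"spin": 0}
    - {"dp": [45,0,0],"spin": 0}
    - {"dp": [45,0,0],"spin": 0}
    - {"dp": [0,0,0],"spin": 0}

```text
clock: 32.3
position: [0.5024, 0.2196, 0.3205]
ee_rot: [0.711, 0.703, 0.001, -0.001]
ft_force: [-0.7, -0.1, -0.4]
grip_width: 1.001
grasp_force: 0.0
```

Run:
```python
from h import *
im=viewer.camera("top"); cv2.imwrite("pics/top4.png",cv2.resize(im[100:270,80:500],None,fx=1.9,fy=1.9,interpolation=cv2.INTER_CUBIC)[:, :798])
hsv=cv2.cvtColor(im,cv2.COLOR_BGR2HSV); V=hsv[...,2]
def win(m,x0,y0,x1,y1):
    z=np.zeros_like(m); z[y0:y1,x0:x1]=m[y0:y1,x0:x1]; return z
m=np.uint8(V<85)*255; m=cv2.morphologyEx(m,cv2.MORPH_CLOSE,np.ones((3,3)))
for n,b in [("long",(240,118,326,172)),("short",(338,128,400,172))]: print(n,rect("top",win(m,*b),.030))
for n in ["long_terminal","short_terminal","battery","beacon"]:
    print(n,[(round(d["score"],2),np.round(d["position"],3).tolist()) for d in finder.find_in("top",n)][:3])
tool()
```

```text
long (624.8, 6.6, 57, 164, 7.0)
short (611.9, -226.9, 63, 121, -1.2)
long_terminal [(0.77, [0.626, 0.013, 0.027]), (0.54, [0.355, 0.217, 0.022])]
short_terminal [(0.59, [0.61, -0.227, 0.032])]
battery [(0.58, [0.447, -0.007, 0.027])]
beacon [(0.74, [0.448, -0.231, 0.03])]
t 32.55 pos [504.1 211.3 320.4] x-axis deg 88.7 w 1.002 F 0.0
```

View pics/top4.png

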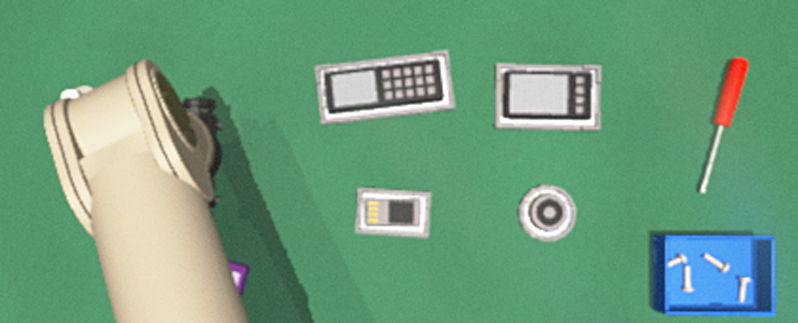

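All four units sit in their cradles: long terminal (385,87), short terminal (547,97), battery (393,213) and beacon (547,212). Each is within about 5 mm of centre, and the bottle and screwdriver are where they were. Handing in.

```bash
python3 -c "
from workcell import manip
print(manip.hand_in())"
```

```text
the job is handed in; nothing more can be done
None
```

The job is handed in with no verdict returned: all four units are released in their own cradles, about 5 mm or less off centre by the last top view, and the arm never went near the bottle or screwdriver.

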